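# Move the drain basket from the wash hook to the sprung drip hook

## Task

The filter basket hangs on the plain bar of the wash stand. Take it by its grip tab and carry it over, level and without setting it down, to the bar of the drip stand: thread the bail over the free end of that bar, press the basket's saddle gently back against the sprung plate of the seat, without running the spring hard against its stop, and lower it behind the front lip so that it hangs level and fully seated, filter still in it. Let go, and leave the other things on the cart alone.

Things in the scene. Friction and masses are not known exactly. Their poses are not given: they have to be found in the camera images.
- wash_stand: Grey post 24 mm square on a flat foot plate; a steel bar 20 mm wide, 12 thick runs 220 mm from the post along the stand's -x (toward the robot), top 180 mm up, ending in an upturn 6 mm thick, 18 mm above the bar's top. The basket hangs on it at first, saddle flat on the bar, its x along the bar's x. Origin: foot of the post axis, z up. The stands may have changed sides.
- drip_stand: Same post, bar and upturned end as the wash stand, but it stands in a steel drip pan (250 x 150 mm, 22 mm high) and carries an aluminium sprung seat on its bar. Origin: foot of the post axis on the work surface; z up; the bar runs from the post along -x.
- drip_end (a point): Point on the drip bar's top at its free end, 220 mm from the post axis, 180 mm up; axes of the stand. The upturn starts here. The seat is clamped elsewhere each time: the middle of a seated saddle lies anywhere from 70 to 135 mm from this point toward the post (+x). The seat's place is not measured: find its plate by touch or sight.
- drip_root (a point): Drip bar's top at the post axis; stand axes. The seat: floor 8 mm above the bar's top; toward the free end a lip 8 mm long, 16 mm above the bar; toward the post an upright dark sprung plate, top 32 mm above the bar. Free gap lip to plate 34 mm, 6 less than the saddle. Plate moves 14 mm toward the post: 1.5 N to start, 3 N at 6, 4 N at 10, 5 N at 14 mm (plus 1.5 N per 10 mm/s: damped), then a hard stop.
- basket: Steel tray 92 (x) x 78 (y) x 50 mm on a rigid bail: two 7 mm rods at y +/-38.5 mm carry a flat saddle plate 40 (x) x 44 (y) x 10 mm, its underside 130 mm above the tray's underside. The bar passes through the bail along x, under the saddle, over the tray (80 mm free height, 70 wide). About 0.45 kg. Origin: centre of the tray's underside; z up; all centred.
- basket_tab (a point): Centre of the basket's black grip tab, 12 mm thick (basket x), 36 wide (y), 36 high, on a stem over the saddle; taken from above, fingers closing along the basket's x. It is 188 mm above the tray's underside, 58 above the saddle's underside. Height 238 mm on the wash bar, 246 mm when seated on the drip stand. Axes of the basket.
- filter_center (a point): Centre of the yellowish pleated oil filter element, 54 mm diameter, 50 mm high, standing loose in the basket's tray (floor 3 mm thick).
- screwdriver: Bystander: a screwdriver lying on the cart. Origin on its underside.
- carton: Bystander: open cardboard carton 85 x 85 x 70 mm. Origin: centre of its underside.
- filter_cap: Bystander: black plastic filter cap, 76 mm diameter, 40 mm high. Origin: centre of its underside.
Things that resemble listed ones, but are neither listed nor needed, are in the scene too. Several things have the shape of the basket; the one meant has the colours described above.

How it is judged:
On the way:
1. the basket is off the wash stand, carried at least 25 cm away from its post (horizontal distance between basket_tab and wash_stand above 0.25 m and height (world z) of basket above 0.03 m), for 0.1 s.
At the end, for the whole second after the job is handed in: The basket hangs at rest in the sprung seat: tab centre 242.5 to 249.5 mm up (seated 246), 78 to 157 mm from the post along the bar, within 12 mm of its middle, level within 4 degrees, within 11 degrees of the bar's direction, its weight on the drip stand, the filter down in the tray (z of basket_tab in the frame of drip_stand between 0.2425 and 0.2495 m and x of basket_tab in the frame of drip_stand between -0.157 and -0.078 m and y of basket_tab in the frame of drip_stand between -0.012 and 0.012 m and angle between basket's own z axis and vertical below 0.07 rad and angle between the x axis of basket and the x axis of drip_stand, either way round below 0.2 rad and contact force between basket and drip_stand above 1 N and linear speed of basket below 0.02 m/s and z of filter_center in the frame of basket below 0.045 m and horizontal distance between filter_center and basket below 0.03 m); the robot touches nothing.
It fails at once if the basket is tipped more than 15 degrees (angle between basket's own z axis and vertical above 0.26 rad).
It fails at once if the basket is set down (its underside comes within 30 mm of the work surface) (height (world z) of basket below 0.03 m).
It fails at once if the basket is forced against the drip stand with more than 15 N before it is down in the seat, or strikes it with more than 60 N ((contact force between basket and drip_stand above 15 N and z of basket_tab in the frame of drip_stand above 0.2495 m) or contact force between basket and drip_stand above 60 N).
It fails at once if the filter leaves the basket (distance between filter_center and basket above 0.07 m).
It fails at once if a bystander is moved more than 30 mm (distance of any of screwdriver, carton, filter_cap from where it was at the start of the episode above 0.03 m).
It also fails if it takes over 70 s, if anything falls off the work surface, if the arm or the gripper's body presses on something with over 40 N, if the wrist force passes 120 N, or if a joint passes its speed limit or range.

## Robot

A 6-joint arm with a two-finger parallel gripper is mounted at the origin on the work surface. World frame = base frame: x ahead of the robot, y to its left, z up, the work surface at z = 0. Lengths are in m, angles in rad, forces in N, time in s.
With the tool pointing down it reaches from about 0.375 to 0.925 m from the base axis. Payload 5.7 kg.
Tool frame: the origin (TCP) lies midway between the tips of the shut fingers; the grasp point (between the pads) lies 19 mm behind it; z points along the fingers, x is the direction in which the jaws open and shut, and the axes are right-handed (so a half turn about z gives the same grasp; the last joint's range is limited). The gripper opens to 88 mm and grips with 3 to 60 N. Pads are 20 mm wide; open, the fingers measure 115 mm over their backs; the gripper's body (75 mm by 178 mm) begins 61 mm behind the grasp point.
Start: joints at [1.141, 0.359, 1.51, -0, 1.272, -0.115], TCP at [0.186, 0.57, 0.223] pointing down, gripper open.
Joint ranges: [-2.97, 2.97], [-1.01, 2.36], [0.21, 2.38], [-0.96, 4.11], [0.2, 2.71], [-2.98, 2.98]. Speed limits (rad/s): [2.39, 2.39, 3.14, 3.14, 3.14, 3.14].

## Interface

Orientations are given as a unit quaternion [x, y, z, w].
In Python, from bench import move_ptp, servo_line, goto_joints, move_gripper, sleep, inverse_kinematics, capture, PlanningError, close_job, spot_in, silhouettes, current_clock, current_joint_pos, current_qvel, current_joint_torque, current_position, current_orientation, current_force, current_torque, current_finger_gap gives the robot as it stands. Calls block until the motion is done:
- move_ptp(position, orientation): joint-space move of the TCP to a pose.
- servo_line(position, orientation=None, rate=0.15, contact_N=None): straight line of the TCP; orientation=None keeps the orientation; rate is the mean speed in m/s. With contact_N (N) it stops when the force on the tool has changed by that much, and returns True; else False.
- goto_joints(angles): joint-space move.
- move_gripper(opening): finger opening in m; the grip force is fixed at half the most; returns when the fingers have stopped.
- sleep(seconds).
- inverse_kinematics(position, orientation): joint angles nearest the present ones, or None.
- capture(name): name is "side" or "top" or "wrist"; returns a dict with "image" (400x640x3 uint8, blue, green, red), "range_z" (400x640 float32, m along the optical axis (not along the pixel's ray), 0 where there is no reading), "intrinsics" (3x3 intrinsics, pixels), "R" (3x3) and "t" (3): a world point X has camera coordinates R X + t. Camera axes: x right, y down, z forward; pixel columns grow to the right and rows downward; lengths in m; the calibration is good to about 2 mm. A picture is of the moment at which its call begins.
A pose or a line that the arm cannot do raises PlanningError and nothing moves.
- close_job(): hands the job in, once; it reports no verdict.
Trained networks look in the newest picture that a camera, given by its name, has taken for a name from the list of things; names that differ only in an ending like _2 or _b are one class to them, and where a whole thing is asked for, a point or a joint stands for the part that bears it (a point fixed in the world has none). Each returns a list of dicts, best first, with "conf" (0 to 1); they miss things now and then, are a little off and sometimes report something else, mostly with a low value. They report only what shows in the picture. A call takes as long as a camera call. They do not tell look-alikes from the thing itself.
- spot_in(camera, query): "xy" ([column, row] in pixels, amid what is visible of it).
- silhouettes(camera, query): "region" (400x640 bool, what is visible of it) and "xy" ([column, row] in pixels, amid what is visible of it).
Readings, each from a call of its own:
- current_clock(): time.
- current_joint_pos(): joint angles.
- current_qvel(): joint speeds.
- current_joint_torque(): joint torques, N m.
- current_position(): TCP position.
- current_orientation(): TCP orientation.
- current_force(): force on the tool from outside, world axes, zero at the start.
- current_torque(): the same for the moment, N m.
- current_finger_gap(): finger opening in m.
Only numpy, scipy, OpenCV 4.12 (cv2) and the standard library are available. Lean on these libraries where they do the work, as an engineer would, in place of code of your own. Each camera call takes 0.05 s, during which the arm holds its last target.

## Working session

There is one attempt and no reset: what is moved stays moved. The work goes in short steps, each a Python script; the robot and the scene stay as the last script left them, time stands still between calls to the robot, and variables do not carry over. Pictures are saved under pics/ and viewed, and the job is handed in when it is done.

```bash
mkdir -p pics; cat > h.py <<'E'
from bench import *
import numpy as np, cv2
def cap(n,f=None):
    c=capture(n)
    if f: cv2.imwrite('pics/'+f,c['image'])
    return c
def world(c,u,v,z=None):
    K=c['intrinsics']; 
    if z is None: z=c['range_z'][int(v),int(u)]
    p=np.array([(u-K[0,2])/K[0,0]*z,(v-K[1,2])/K[1,1]*z,z])
    return c['R'].T@(p-c['t'])
def cloud(c):
    K=c['intrinsics'];z=c['range_z'];v,u=np.mgrid[:400,:640]
    P=np.stack([(u-K[0,2])/K[0,0]*z,(v-K[1,2])/K[1,1]*z,z],-1)
    W=(P-c['t'])@c['R']; W[z==0]=np.nan
    return W
def proj(c,X):
    p=c['R']@np.array(X)+c['t']; q=c['intrinsics']@p; return q[:2]/q[2]
E
python3 - <<'E'
from h import *
for n in('side','top','wrist'):
    c=cap(n,n+'1.png'); np.savez('/tmp/'+n+'1.npz',**c)
    print(n,-c['R'].T@c['t'],c['R'][2],c['intrinsics'][0,0])
    for q in('basket','basket_tab','wash_stand','drip_stand','drip_end','filter_center','screwdriver','carton','filter_cap'):
        try: print(q,[(np.round(d['xy']).tolist(),round(d['conf'],2),np.round(world(c,*d['xy']),3).tolist()) for d in spot_in(n,q)])
        except Exception as e: print(q,e)
print(current_clock())
E
```

```text
side [ 0.41202795 -0.5175248   0.77427487] [ 0.20671279  0.61642772 -0.75979385] 377.2400776569249
basket [([376.0, 277.0], 0.62, [0.613, -0.245, 0.182])]
basket_tab [([212.0, 320.0], 0.87, [0.304, -0.148, 0.002])]
wash_stand [([402.0, 274.0], 0.85, [0.73, -0.177, 0.011])]
drip_stand [([310.0, 164.0], 0.82, [0.639, 0.233, 0.002])]
drip_end [([311.0, 162.0], 0.76, [0.643, 0.237, 0.005])]
filter_center [([365.0, 278.0], 0.57, [0.617, -0.206, 0.103])]
screwdriver [([268.0, 247.0], 0.97, [0.458, -0.021, 0.023])]
carton [([390.0, 204.0], 0.89, [0.794, 0.023, 0.004])]
filter_cap [([339.0, 232.0], 0.69, [0.629, -0.038, 0.029])]
top [ 0.4947866  -0.01849527  0.95459674] [ 0.08357274  0.01090549 -0.996442  ] 376.40327890184494
basket [([409.0, 174.0], 0.89, [0.611, -0.188, 0.19]), ([392.0, 308.0], 0.64, [0.328, -0.164, 0.13])]
basket_tab [([394.0, 310.0], 0.91, [0.326, -0.166, 0.138]), ([409.0, 172.0], 0.72, [0.613, -0.187, 0.189])]
wash_stand [([407.0, 145.0], 0.84, [0.711, -0.222, 0.012]), ([238.0, 171.0], 0.34, [0.64, 0.209, 0.002])]
drip_stand [([237.0, 170.0], 0.72, [0.643, 0.212, 0.003]), ([410.0, 143.0], 0.55, [0.716, -0.23, 0.008])]
drip_end [([238.0, 171.0], 0.9, [0.64, 0.208, 0.002])]
filter_center [([399.0, 179.0], 0.63, [0.611, -0.184, 0.102])]
screwdriver [([326.0, 238.0], 0.68, [0.474, -0.02, 0.024]), ([328.0, 174.0], 0.18, [0.628, -0.021, 0.04])]
carton [([321.0, 114.0], 0.85, [0.79, -0.002, 0.004])]
filter_cap [([330.0, 175.0], 0.58, [0.627, -0.027, 0.038])]
wrist [0.11184671 0.59413605 0.38540293] [ 0.26316485 -0.08520843 -0.96098064] 287.9257267644312
basket []
basket_tab []
wash_stand []
drip_stand []
drip_end []
filter_center []
screwdriver []
carton []
filter_cap []
1.5
```

View pics/side1.png

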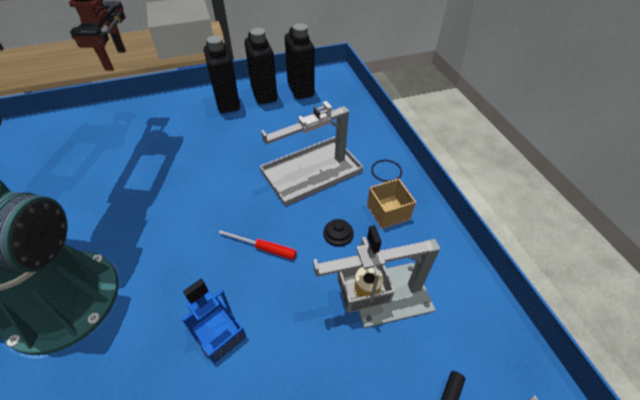

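View pics/top1.png

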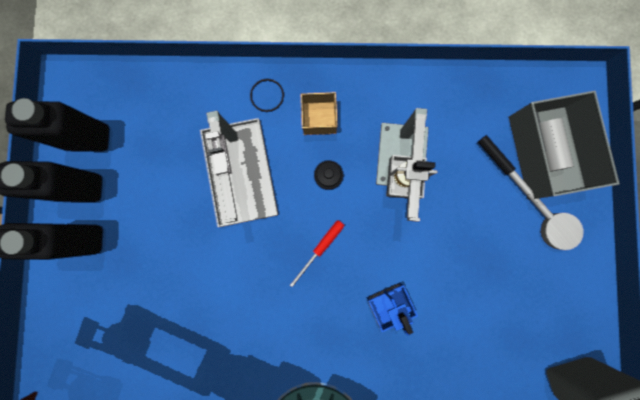

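Basket-shaped things: a steel-grey one hanging on the wash-stand bar at side (370,265) / top (409,172), and a blue one standing on the cart at side (213,320) / top (392,308). The steel one on the plain bar, holding a yellowish filter and with a black tab, fits the description. I'll confirm it in a crop while measuring the geometry.

```bash
python3 - <<'E'
from h import *
S=dict(np.load('/tmp/side1.npz'));T=dict(np.load('/tmp/top1.npz'))
a=cv2.resize(S['image'][215:335,300:460],(800,600),interpolation=cv2.INTER_CUBIC);cv2.imwrite('pics/cropb.png',a)
b=cv2.resize(S['image'][85:205,240:400],(800,600),interpolation=cv2.INTER_CUBIC);cv2.imwrite('pics/cropd.png',b)
d=cv2.resize(T['image'][100:235,180:360],(800,600),interpolation=cv2.INTER_CUBIC);cv2.imwrite('pics/cropt.png',d)
for nm,c in(('side',S),('top',T)):
    W=cloud(c)
    for side,ys in(('wash',(-.35,-.1)),('drip',(.1,.4))):
        m=(W[...,1]>ys[0])&(W[...,1]<ys[1])&(W[...,0]>.42)&(W[...,0]<.85)
        for lo,hi in((.172,.187),(.187,.2),(.2,.218),(.22,.262)):
            P=W[m&(W[...,2]>lo)&(W[...,2]<hi)]
            if len(P)<8: continue
            ce=np.median(P[:,:2],0);u,s,v=np.linalg.svd(P[:,:2]-P[:,:2].mean(0),full_matrices=False);dd=v[0]*np.sign(v[0,0])
            pr=(P[:,:2]-ce)@dd;pe=(P[:,:2]-ce)@[-dd[1],dd[0]]
            print(nm,side,lo,hi,len(P),'c',ce.round(4),'yaw',np.degrees(np.arctan2(dd[1],dd[0])).round(1),'along',np.percentile(pr,[1,50,99]).round(3),'perp',np.percentile(pe,[2,98]).round(3),'z',np.median(P[:,2]).round(4))
E
```

```text
side wash 0.172 0.187 1288 c [ 0.6474 -0.2079] yaw -4.5 along [-0.132 -0.     0.101] perp [-0.02   0.011] z 0.1806
side wash 0.187 0.2 475 c [ 0.6133 -0.2099] yaw -9.8 along [-0.1   -0.001  0.024] perp [-0.029  0.04 ] z 0.1908
side wash 0.2 0.218 48 c [ 0.6139 -0.2069] yaw -4.6 along [-0.098 -0.     0.009] perp [-0.005  0.01 ] z 0.2058
side wash 0.22 0.262 291 c [ 0.6147 -0.2094] yaw 89.9 along [-0.012 -0.     0.022] perp [-0.008  0.003] z 0.251
side drip 0.172 0.187 631 c [0.6032 0.1905] yaw 11.7 along [-0.098  0.001  0.137] perp [-0.009  0.017] z 0.1805
side drip 0.187 0.2 247 c [0.6335 0.2008] yaw 11.3 along [-0.13   0.     0.049] perp [-0.011  0.015] z 0.1902
side drip 0.2 0.218 147 c [0.6704 0.2067] yaw 12.2 along [-0.165  0.     0.016] perp [-0.009  0.017] z 0.2081
top wash 0.172 0.187 1019 c [ 0.6496 -0.2052] yaw -4.9 along [-0.127  0.     0.101] perp [-0.013  0.026] z 0.1796
top wash 0.187 0.2 319 c [ 0.612  -0.1954] yaw 0.6 along [-0.096 -0.     0.027] perp [-0.042  0.02 ] z 0.1895
top wash 0.2 0.218 15 c [ 0.6144 -0.2034] yaw -2.0 along [-0.098  0.     0.001] perp [-0.008  0.007] z 0.2054
top wash 0.22 0.262 198 c [ 0.6174 -0.2019] yaw 84.9 along [-0.019 -0.     0.016] perp [-0.008  0.004] z 0.2543
top drip 0.172 0.187 889 c [0.6014 0.1937] yaw 12.3 along [-0.091 -0.     0.14 ] perp [-0.013  0.017] z 0.18
top drip 0.187 0.2 350 c [0.6304 0.2007] yaw 11.6 along [-0.125  0.001  0.05 ] perp [-0.011  0.014] z 0.1893
top drip 0.2 0.218 210 c [0.6713 0.2091] yaw 12.1 along [-0.024  0.     0.018] perp [-0.011  0.014] z 0.2104
```

View pics/cropb.png

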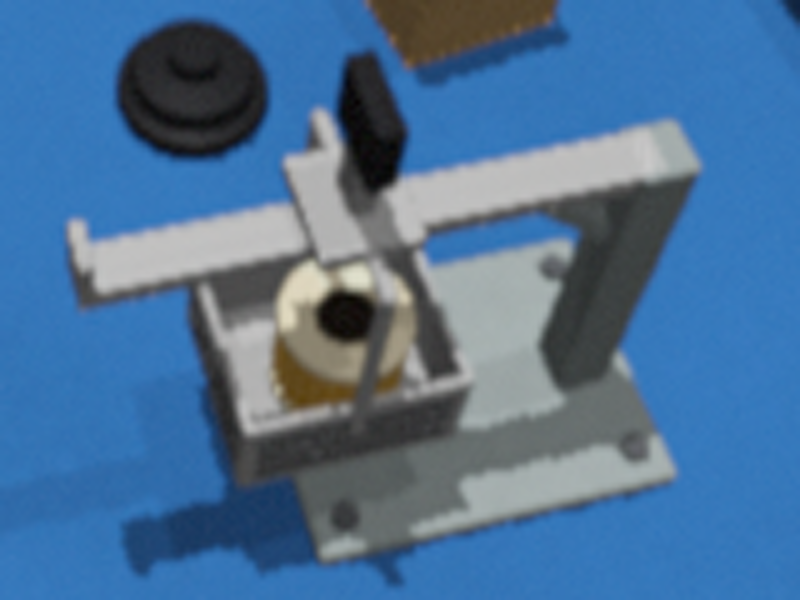

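View pics/cropd.png

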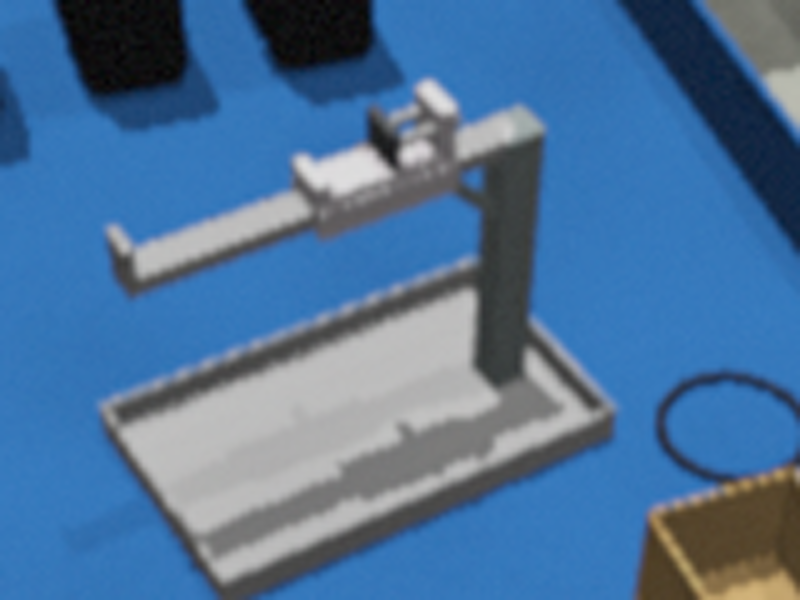

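View pics/cropt.png

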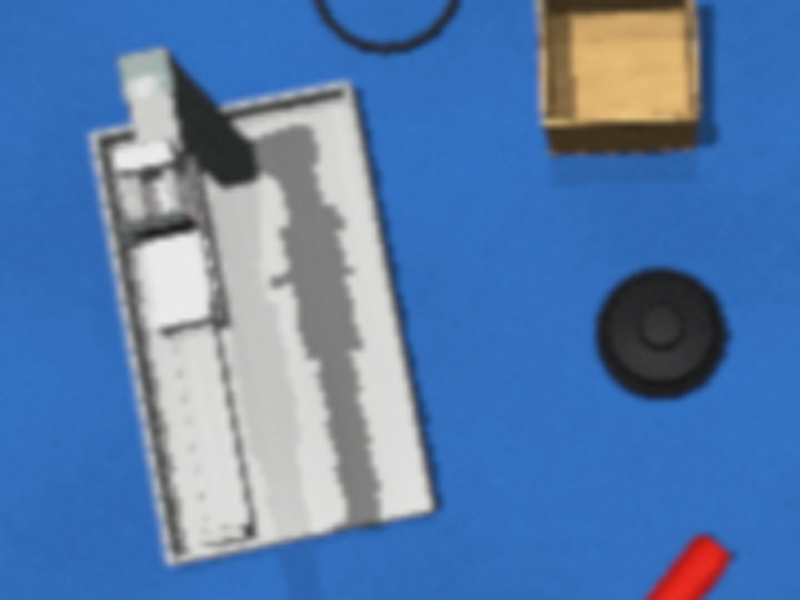

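The crop confirms it: steel basket on the plain bar, black tab, yellowish filter inside. Crop 2 shows the drip stand with the lip, floor, dark plate and spring housing. Next I'll fit the bar axes and the height profile along each bar.

```bash
python3 - <<'E'
from h import *
C={n:dict(np.load(f'/tmp/{n}1.npz')) for n in('side','top')}
for side,ys,c0,yaw in(('wash',(-.35,-.1),(.6474,-.2065),-4.7),('drip',(.1,.4),(.6025,.1925),12.0)):
  for n,c in C.items():
    W=cloud(c); m=(W[...,1]>ys[0])&(W[...,1]<ys[1])&(W[...,0]>.42)&(W[...,0]<.85)&(W[...,2]>.172)&(W[...,2]<.27)
    P=W[m];y=np.radians(yaw)
    d=np.array([np.cos(y),np.sin(y)]);e=np.array([-d[1],d[0]])
    a=(P[:,:2]-c0)@d;b=(P[:,:2]-c0)@e
    print(side,n)
    for lo in np.arange(-.15,.16,.005):
        k=(a>=lo)&(a<lo+.005)
        t=k&(P[:,2]>.176)
        if t.sum()>3: 
            print('%.3f'%lo,t.sum(),'zmax %.3f med %.3f b %.3f %.3f'%(P[t,2].max(),np.median(P[t,2]),*np.percentile(b[t],[4,96])))
E
```

```text
wash side
-0.135 50 zmax 0.201 med 0.195 b -0.011 0.008
-0.130 27 zmax 0.201 med 0.197 b -0.010 0.007
-0.125 31 zmax 0.183 med 0.181 b -0.010 0.008
-0.120 32 zmax 0.182 med 0.181 b -0.010 0.007
-0.115 29 zmax 0.183 med 0.181 b -0.011 0.009
-0.110 29 zmax 0.183 med 0.181 b -0.010 0.008
-0.105 30 zmax 0.183 med 0.181 b -0.010 0.009
-0.100 32 zmax 0.182 med 0.181 b -0.010 0.009
-0.095 28 zmax 0.183 med 0.181 b -0.010 0.008
-0.090 31 zmax 0.183 med 0.181 b -0.010 0.008
-0.085 29 zmax 0.182 med 0.181 b -0.010 0.008
-0.080 31 zmax 0.182 med 0.181 b -0.010 0.008
-0.075 26 zmax 0.182 med 0.181 b -0.010 0.007
-0.070 34 zmax 0.183 med 0.181 b -0.010 0.009
-0.065 26 zmax 0.184 med 0.181 b -0.010 0.008
-0.060 31 zmax 0.183 med 0.181 b -0.010 0.009
-0.055 28 zmax 0.183 med 0.181 b -0.010 0.008
-0.050 88 zmax 0.193 med 0.190 b -0.021 0.020
-0.045 64 zmax 0.193 med 0.191 b -0.022 0.020
-0.040 82 zmax 0.257 med 0.191 b -0.021 0.018
-0.035 308 zmax 0.259 med 0.227 b -0.034 0.030
-0.030 165 zmax 0.259 med 0.206 b -0.040 0.034
-0.025 51 zmax 0.258 med 0.192 b -0.021 0.007
-0.020 37 zmax 0.192 med 0.191
[... 6925 characters left out ...]
6 med 0.203 b -0.011 0.030
0.060 37 zmax 0.207 med 0.189 b -0.010 0.014
0.065 37 zmax 0.207 med 0.189 b -0.010 0.013
0.070 40 zmax 0.212 med 0.190 b -0.010 0.013
0.075 72 zmax 0.217 med 0.208 b -0.009 0.015
0.080 44 zmax 0.216 med 0.213 b -0.010 0.015
0.085 7 zmax 0.214 med 0.204 b -0.008 0.011
0.095 16 zmax 0.182 med 0.180 b -0.005 0.013
0.100 26 zmax 0.183 med 0.180 b -0.006 0.013
0.105 21 zmax 0.183 med 0.180 b -0.005 0.013
0.110 22 zmax 0.182 med 0.179 b -0.005 0.014
0.115 28 zmax 0.182 med 0.180 b -0.005 0.015
0.120 27 zmax 0.182 med 0.180 b -0.006 0.015
0.125 25 zmax 0.182 med 0.180 b -0.006 0.015
0.130 26 zmax 0.183 med 0.180 b -0.007 0.014
0.135 28 zmax 0.184 med 0.179 b -0.006 0.015
```

```bash
cat >> h.py <<'E'
from scipy.spatial.transform import Rotation as Rn
def ori(yawdeg,flip=False):
    y=np.radians(yawdeg+(180 if flip else 0));x=np.array([np.cos(y),np.sin(y),0]);z=np.array([0,0,-1.])
    return Rn.from_matrix(np.stack([x,np.cross(z,x),z],1)).as_quat()
WY=-4.7; WC=np.array([.6474,-.2070]); WD=np.array([np.cos(np.radians(WY)),np.sin(np.radians(WY))])
DY=12.2; _r=np.radians(12.0)
DD=np.array([np.cos(np.radians(DY)),np.sin(np.radians(DY))])
DC=np.array([.6025,.1925])+.0030*np.array([-np.sin(_r),np.cos(_r)])
def W(a,ztab): return np.r_[WC+a*WD,ztab-.019]
def D(a,ztab): return np.r_[DC+a*DD,ztab-.019]
E
python3 - <<'E'
from h import *
print(Rn.from_quat(current_orientation()).as_matrix().round(3), current_position(), current_force())
for f in(False,True):
    for p,y in((W(-.03,.238),WY),(W(-.19,.278),WY),(D(-.16,.278),DY),(D(.0375,.258),DY),(D(.0375,.33),DY)):
        q=inverse_kinematics(p,ori(y,f)); print(f,p.round(3),None if q is None else np.round(q,2))
E
```

```text
[[ 0.31   0.951 -0.   ]
 [ 0.951 -0.31  -0.   ]
 [-0.     0.    -1.   ]] [0.18576026 0.57047182 0.2226227 ] [-0.2357674  -0.20242203 -0.83857245]
False [ 0.618 -0.205  0.219] [-0.43  0.43  1.4  -0.    1.31 -0.34]
False [ 0.458 -0.191  0.259] [-0.54  0.17  1.68 -0.    1.29 -0.45]
False [0.445 0.162 0.259] [ 0.2   0.14  1.72 -0.    1.28 -0.01]
False [0.639 0.203 0.239] [ 0.21  0.45  1.33 -0.    1.37 -0.01]
False [0.639 0.203 0.311] [ 0.21  0.4   1.22 -0.    1.52 -0.01]
True [ 0.618 -0.205  0.219] [-0.43  0.43  1.4  -0.    1.31  2.8 ]
True [ 0.458 -0.191  0.259] [-0.54  0.17  1.68 -0.    1.29  2.69]
True [0.445 0.162 0.259] None
True [0.639 0.203 0.239] None
True [0.639 0.203 0.311] None
```

```bash
python3 - <<'E'
from h import *
p=current_position(); servo_line([p[0],p[1],.36],rate=.2)
move_ptp(W(-.03,.36),ori(WY)); print(current_clock())
c=cap('wrist','wr2.png'); T=cap('top')
servo_line(W(-.03,.238),rate=.12)
print(current_position(),current_force())
move_gripper(0.0)
print(current_finger_gap(),current_force(),current_clock())
cap('side','side2.png')
E
```

```text
5.4417
[ 0.61808623 -0.20479986  0.21988238] [ 0.64078136 -0.29460898 -0.08060573]
0.011989610611721706 [ 0.33051754 -0.34392877 -0.59002366] 7.8583
```

View pics/side2.png

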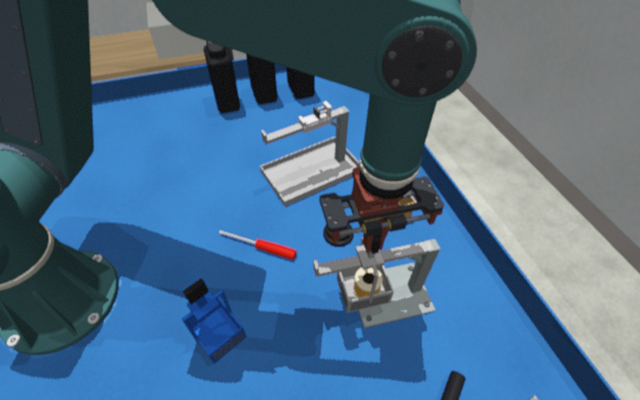

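The grip is on the tab: the gap is 12 mm, matching the tab thickness, with the tab at about (375,235). Next: lift, slide out along the bar, and carry across.

```bash
python3 - <<'E'
from h import *
servo_line(W(-.03,.276),rate=.06); print(current_force(),current_finger_gap())
servo_line(W(-.185,.276),rate=.1); print(current_force())
servo_line(D(-.16,.276),ori(DY),rate=.15); print(current_force(),current_finger_gap(),current_clock())
sleep(.4)
c=cap('side','side3.png');np.savez('/tmp/s3.npz',**c); t=cap('top','top3.png');np.savez('/tmp/t3.npz',**t)
print(current_position(),current_force())
E
```

```text
[-0.19184803 -0.07598411 -3.20212927] 0.01113675134928278
[-0.06362469  0.04017883 -4.91106338]
[ 0.33766106  0.1965777  -3.63534727] 0.011423504822689516 12.9
[0.44549915 0.16159392 0.25702034] [ 0.63763458 -0.18103319 -3.76684973]
```

View pics/side3.png

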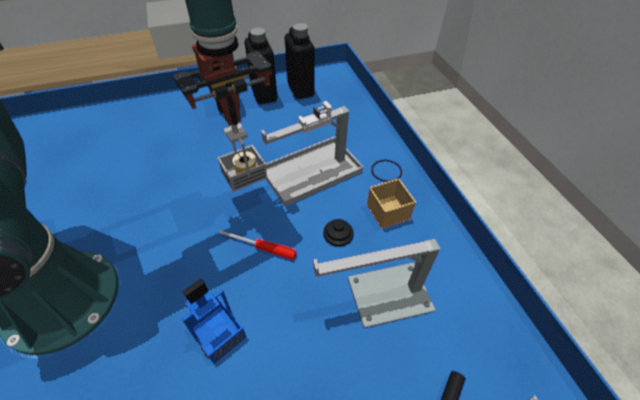

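View pics/top3.png

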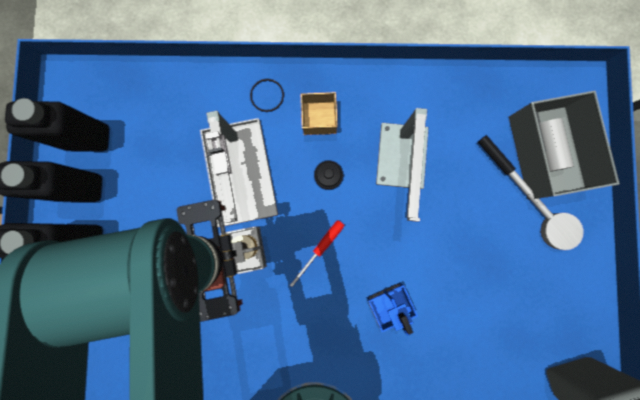

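The basket is held in front of the drip bar, at side (243,165), with the filter in it and the upturn at side (265,133). I'll check the saddle's height, tilt and lateral alignment in the clouds.

```bash
python3 - <<'E'
from h import *
for f in('s3','t3'):
    c=dict(np.load(f'/tmp/{f}.npz'));Wd=cloud(c).reshape(-1,3);I=c['image'].reshape(-1,3).astype(int)
    a=(Wd[:,:2]-DC)@DD;b=(Wd[:,:2]-DC)@[-DD[1],DD[0]];z=Wd[:,2]
    k=(abs(a+.16)<.035)&(abs(b)<.06)
    for lo in np.arange(.07,.25,.01):
        q=k&(z>=lo)&(z<lo+.01)
        if q.sum()>5: print(f,'%.2f'%lo,q.sum(),np.percentile(a[q],[3,97]).round(3),np.percentile(b[q],[3,97]).round(3),np.median(z[q]).round(4))
    q=k&(abs(z-.227)<.006)
    if q.sum()>20:
        A=np.c_[a[q],b[q],np.ones(q.sum())];print('plane',np.linalg.lstsq(A,z[q],rcond=None)[0].round(3))
    k=(a>-.23)&(a<-.1)&(abs(b)<.06)&(abs(z-.138)<.008)
    print('rim',np.percentile(a[k],[1,99]),np.percentile(b[k],[1,99]),np.median(z[k]))
E
```

```text
s3 0.08 16 [-0.19  -0.127] [-0.038  0.036] 0.0895
s3 0.09 136 [-0.194 -0.128] [-0.039  0.039] 0.0934
s3 0.10 115 [-0.193 -0.13 ] [-0.04   0.039] 0.1045
s3 0.11 119 [-0.193 -0.128] [-0.04   0.039] 0.1157
s3 0.12 157 [-0.193 -0.126] [-0.04   0.039] 0.1262
s3 0.13 229 [-0.193 -0.128] [-0.04  0.04] 0.1356
s3 0.14 266 [-0.179 -0.13 ] [-0.039  0.037] 0.1424
s3 0.15 17 [-0.164 -0.157] [-0.041  0.039] 0.1549
s3 0.16 19 [-0.164 -0.157] [-0.041  0.039] 0.1648
s3 0.17 12 [-0.164 -0.159] [-0.041  0.011] 0.1754
s3 0.18 10 [-0.163 -0.158] [-0.041 -0.035] 0.1857
s3 0.19 8 [-0.164 -0.158] [-0.042 -0.038] 0.1945
s3 0.20 12 [-0.164 -0.158] [-0.042 -0.036] 0.2033
s3 0.21 19 [-0.167 -0.154] [-0.041  0.04 ] 0.2181
s3 0.22 242 [-0.18  -0.142] [-0.038  0.02 ] 0.2283
s3 0.23 47 [-0.178 -0.142] [-0.018  0.015] 0.2315
s3 0.24 21 [-0.165 -0.157] [-0.008  0.003] 0.2452
plane [0.02  0.062 0.232]
rim [-0.20640727 -0.11476005] [-0.04020349  0.04002613] 0.13908570759636968
t3 0.08 55 [-0.194 -0.127] [-0.038  0.029] 0.0891
t3 0.09 187 [-0.194 -0.126] [-0.039  0.028] 0.0918
t3 0.10 35 [-0.191 -0.129] [-0.039 -0.014] 0.1035
t3 0.11 42 [-0.191 -0.128] [-0.039 -0.009] 0.1149
t3 0.12 47 [-0.19 -0.13] [-0.04  -0.024] 0.1264
t3 0.13 123 [-0.19 -0.13] [-0.038  0.01 ] 0.1384
t3 0.14 177 [-0.175 -0.127] [-0.035  0.013] 0.1416
t3 0.21 6 [-0.167 -0.145] [-0.041 -0.021] 0.2186
t3 0.22 217 [-0.178 -0.141] [-0.037 -0.005] 0.2274
plane [-0.006  0.1    0.228]
rim [-0.20535736 -0.11363801] [-0.03899461  0.02409709] 0.13961035131774066
```

```bash
python3 - <<'E'
from h import *
def fa(n=4):
    v=[]
    for _ in range(n): v.append(np.array(current_force())); sleep(.02)
    f=np.mean(v,0); return np.array([f[:2]@DD,f[:2]@[-DD[1],DD[0]],f[2]])
servo_line(D(-.04,.276),rate=.08); print(fa())
servo_line(D(-.02,.260),rate=.06); print(fa())
servo_line(D(.016,.260),rate=.05); sleep(.3); f0=fa(8); print('f0',f0.round(2),current_clock())
a=.016
while a<.0375:
    a+=.0015; servo_line(D(a,.260),rate=.012); f=fa()
    p=np.array(current_position()); print(round(a,4),round(float((p[:2]-DC)@DD),4),(f-f0).round(2))
    if f[0]-f0[0]<-4: break
print(current_clock(),current_finger_gap()); c=cap('side','side4.png')
cv2.imwrite('pics/s4c.png',cv2.resize(c['image'][60:210,220:420],(800,600),interpolation=cv2.INTER_CUBIC))
np.savez('/tmp/s4.npz',**c)
E
```

```text
[-0.23887202  0.08110155 -4.15696824]
[-0.09466935 -0.03322426 -4.64962563]
f0 [ 0.04  0.24 -4.45] 17.0583
0.0175 0.0175 [-0.4   0.04  0.32]
0.019 0.019 [ 0.13 -0.32  0.07]
0.0205 0.0205 [-0.35 -0.42  0.12]
0.022 0.022 [ 0.03 -0.29 -0.17]
0.0235 0.0235 [0.06 0.16 0.  ]
0.025 0.025 [-0.18  0.29  0.13]
0.0265 0.0266 [-0.48 -0.01 -0.27]
0.028 0.0276 [-1.94 -0.68  0.21]
0.0295 0.0294 [-2.32 -0.1   0.32]
0.031 0.031 [-2.72 -0.11 -0.61]
0.0325 0.0325 [-2.99 -0.41 -0.49]
0.034 0.034 [-3.56  0.1  -1.03]
0.0355 0.0355 [-4.1   0.31 -1.66]
21.5 0.011588943331603421
```

View pics/s4c.png

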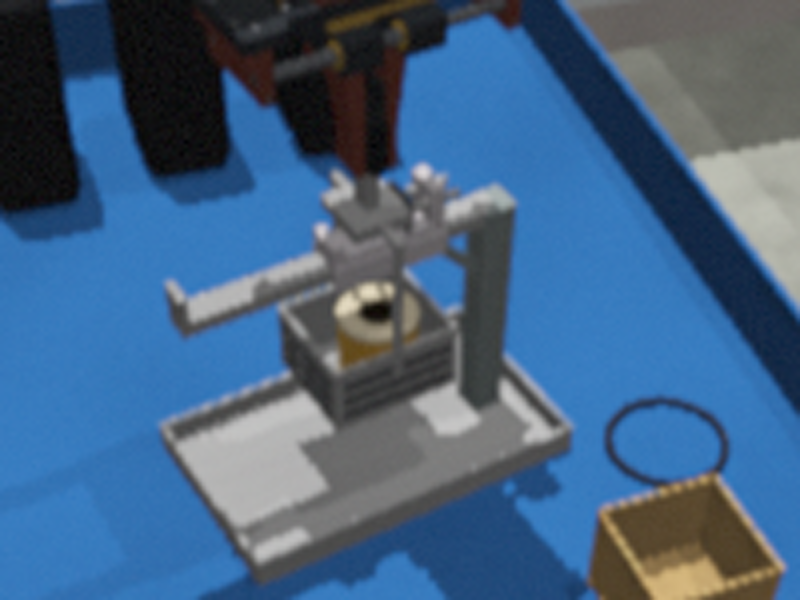

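Plate contact came at a≈0.0272 as predicted, and it is now compressed by about 8 mm. The picture shows the saddle over the seat and the filter in the tray. I'll go another 1.5 mm to clear the lip, then lower while watching the force.

```bash
python3 - <<'E'
from h import *
def fa(n=4):
    v=[]
    for _ in range(n): v.append(np.array(current_force())); sleep(.02)
    f=np.mean(v,0); return np.array([f[:2]@DD,f[:2]@[-DD[1],DD[0]],f[2]])
a=.0370
servo_line(D(a,.260),rate=.01); f0=fa(); print(f0.round(2))
z=.260
while z>.2452:
    z-=.0015; servo_line(D(a,z),rate=.015); f=fa(3); print(round(z,4),current_position()[2].round(4),f.round(2))
    if f[2]-f0[2]>5: print('stop');break
print(current_clock(),current_finger_gap()); c=cap('side','side5.png')
cv2.imwrite('pics/s5c.png',cv2.resize(c['image'][60:210,220:420],(800,600),interpolation=cv2.INTER_CUBIC))
E
```

```text
[-3.91  0.81 -6.4 ]
0.2585 0.2398 [-3.72  0.56 -3.53]
0.257 0.2381 [-3.85  0.1  -2.56]
0.2555 0.2364 [-3.7  -0.06 -3.79]
0.254 0.2348 [-3.99 -0.09 -3.91]
0.2525 0.2333 [-3.64  0.19 -4.21]
0.251 0.2318 [-3.96 -0.17 -4.17]
0.2495 0.2303 [-4.19 -0.25 -4.  ]
0.248 0.2289 [-3.77 -0.27 -4.22]
0.2465 0.2274 [-3.65 -0.69 -4.13]
0.245 0.227 [-5.9  -0.12  2.37]
stop
24.9167 0.011488262393146162
```

View pics/s5c.png

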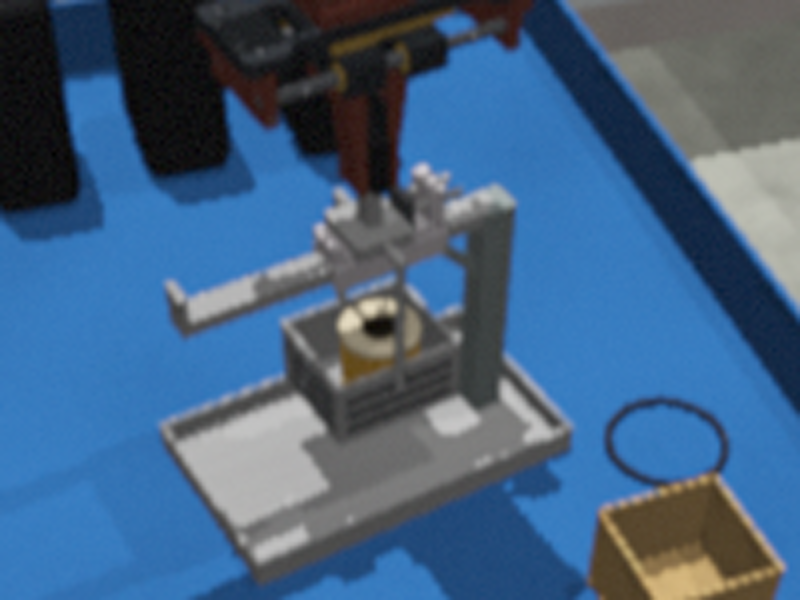

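Seated: the floor was met at TCP z 0.227, which puts the tab at 0.246. I'll ease the basket forward to the lip so the spring doesn't snap it, let go, and retreat upward.

```bash
python3 - <<'E'
from h import *
servo_line(D(.037,.2462),rate=.01)
servo_line(D(.0340,.2462),rate=.01); print(current_force())
move_gripper(.05); sleep(.3); print(current_force(),current_finger_gap())
servo_line(D(.0340,.36),rate=.08)
p=current_position(); move_ptp([.42,-.05,.40],ori(0)); sleep(.3)
for n in('side','top'):
    c=cap(n,n+'6.png');np.savez(f'/tmp/{n}6.npz',**c)
    Wd=cloud(c).reshape(-1,3)
    a=(Wd[:,:2]-DC)@DD;b=(Wd[:,:2]-DC)@[-DD[1],DD[0]];z=Wd[:,2]
    k=(abs(a-.034)<.03)&(abs(b)<.03)&(z>.225)&(z<.28)
    print(n,'tab a',np.percentile(a[k],[3,97]).round(4),'b',np.percentile(b[k],[3,97]).round(4),'ztop',np.percentile(z[k],97).round(4))
    k=(abs(a-.034)<.018)&(abs(b)<.021)&(abs(z-.198)<.007)
    print('saddle',np.linalg.lstsq(np.c_[a[k]-.034,b[k],np.ones(k.sum())],z[k],rcond=None)[0].round(3),k.sum())
    k=(abs(a-.034)<.06)&(abs(b)<.045)&(z>.1)&(z<.114)
    print('rim',np.linalg.lstsq(np.c_[a[k]-.034,b[k],np.ones(k.sum())],z[k],rcond=None)[0].round(3),np.percentile(a[k],[1,99]).round(3))
    if n=='side': cv2.imwrite('pics/s6c.png',cv2.resize(c['image'][60:210,220:420],(800,600),interpolation=cv2.INTER_CUBIC))
print(current_clock())
E
```

```text
[-3.24605369 -0.71889732 -3.50261918]
[-0.64998042 -0.08336631  0.16648842] 0.049625005290015
side tab a [0.0257 0.036 ] b [-0.0176  0.0164] ztop 0.266
saddle [0.003 0.066 0.199] 141
rim [0.012 0.011 0.108] [-0.014  0.078]
top tab a [0.0273 0.0383] b [-0.0175  0.0161] ztop 0.2652
saddle [0.015 0.006 0.198] 219
rim [0.022 0.005 0.109] [-0.013  0.079]
29.9917
```

View pics/s6c.png

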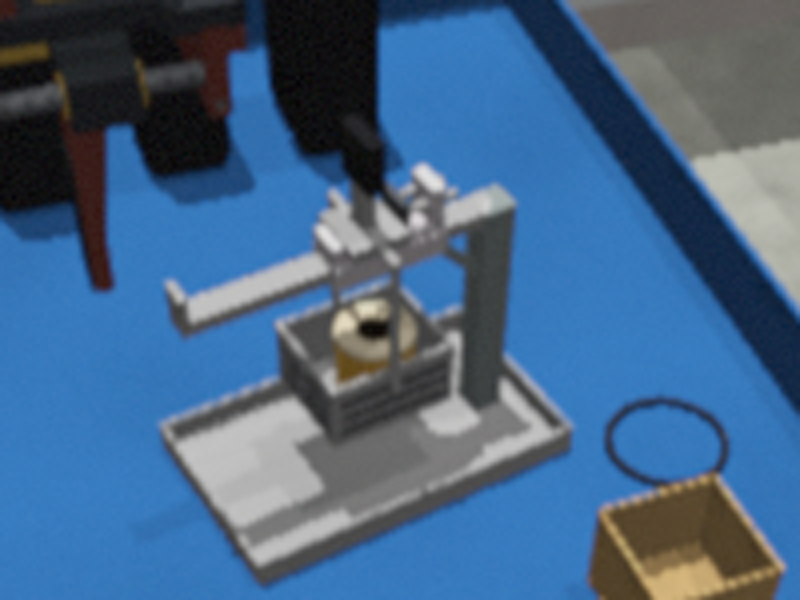

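View pics/top6.png

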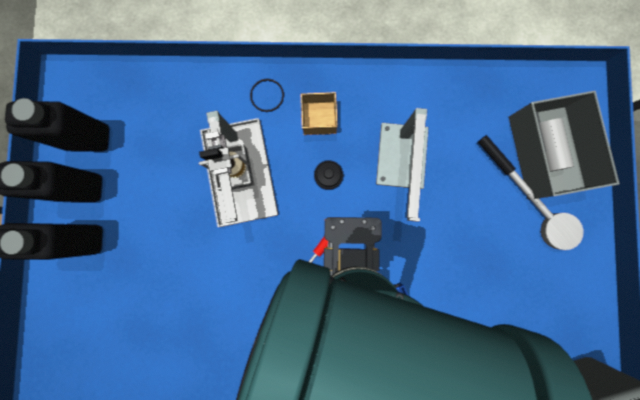

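```bash
python3 -c "
from bench import *
print(current_force(),close_job())"
```

```text
the job is handed in; nothing more can be done
[-0.26767897  0.55519612  0.56240684] None
```

The basket now hangs in the drip stand's sprung seat with the filter still in it. I handed the job in at about 30 s of the 70 s allowed; no verdict is reported.

- **What I did:** I took the steel basket by its tab (finger gap 12 mm) and lifted it 38 mm. I then drew it off the wash bar, carried it over level and threaded it over the drip bar's free end. The saddle met the plate where the images predicted. I pressed it back about 10 mm of the 14 mm travel, at about 4 N. The floor was met at tab height 246 mm, with a last step of about 6 N. I eased it forward to the lip before letting go.
- **Final checks:**
  - **Height:** the tab centre is about 247 mm up, against 242.5 to 249.5 allowed.
  - **Position:** it is about 94 mm from the post axis and within 1 mm of the bar's middle.
  - **Level:** the tray rim slopes about 0.01 to 0.02 rad, and the saddle plane in the top view agrees. The limit is 0.07 rad.
  - **Robot and bystanders:** the arm is clear of everything. The carton and filter cap look unmoved in the last top picture. The screwdriver was partly hidden by the arm there; I did not touch it.
- **Disagreement:** the side view's saddle-plane fit gave a 0.066 rad sideways slope. The top view gave 0.006 and the tray rim 0.005 to 0.011. I put the side value down to bail-rod points mixed into the fit, but did not check that further.

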